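Shut and clamp the slicer cover

TASK

The cover of the vegetable slicer has been left ajar after the disc was changed. Swing the cover shut against its seal, then turn the red cam lever its full quarter turn, up to its stop, so that the cam catches the stud on the cover and draws the cover tight against the rim; let go. Leave everything else on the bench where it is.

Things in the scene. Friction and masses are not known exactly. Their poses are not given: they have to be found in the camera images.
- slicer: Fixed table-top slicer of sheet steel with a cast drum (230 mm across, axis level, 170 mm up). Origin: on the bench under the middle of the drum's open rim. z up; rim and cover face its -y, the cover's hinge is at its -x side. Behind the rim along +y: drum to 70 mm (top 285 mm up), motor column to 190 mm (top 270 mm up, 210 mm wide), low gear case to 400 mm.
- cover (a joint): Swing of the aluminium cover (disc 244 mm across, 10 mm thick, 1.6 kg) on its upright hinge, rad: 0 = tight on the metal rim, grows as it opens (clockwise from above), to 1.5. Stays where left. It meets the soft seal at about 0.03; pushed farther in it springs back to 0.03 to 0.06 (up to 15 N) until the cam holds it.
- cover_hinge (a point): Point on the cover's upright hinge axis, 170 mm above the bench.
- cover_grip (a point): Middle of the upright black grab bar on the cover's outer face near its free edge: sleeve 18 mm thick, 122 to 218 mm above the bench, 45 mm off the face, 229 mm from the hinge axis. Axes turn with the cover: x from hinge to free edge, y inward (push this way to shut, about 1 N until the seal), z up. The feed throat stands 85 mm beside the bar, towards the hinge.
- stud (a point): Top of the 12 mm brass stud on the cover's top edge that the cam catches, 198 mm from the hinge axis, 315 mm above the bench. The cam catches it if the cover stands at 0.08 rad or less; a lever turned before the cover is shut bars the stud's way, and must be turned back.
- cam_lever (a joint): Turn of the cam lever on top of the drum, rad: 0 = open, grows clockwise from above, 1.571 = stop, clamped. Level swing; stays where left (0.15 N m friction, up to 0.7 N m between 0.8 and 1.3 rad while the cam draws the cover in; from there the cam holds the cover by itself at 0.002 to 0.008 rad).
- lever_axis (a point): Point on the lever's upright pivot axis at the height of the middle of the handle, 325 mm above the bench. The steel hub and hook cam lie within 70 mm of it, 295 to 337 mm above the bench.
- lever_grip (a point): Point on the middle line of the red handle, 90 mm from the pivot axis, 325 mm above the bench. Level round bar 19 mm thick, red from 40 to 125 mm from the axis, at least 30 mm free below it. Axes turn with the lever: handle points along -x; push along +y to clamp. At joint 0 it points along the slicer's -x, at 1.571 along the slicer's +y.
- catch_tray: Bystander: steel tray 176 x 260 mm, 38 mm high, on the bench under drum and cover; origin under its middle.
- spare_disc: Bystander: spare slicing disc, 205 mm across, 22 mm high at the hub, flat on the bench; origin under its middle.
- bowl: Bystander: steel bowl, 200 mm across, 75 mm high; origin under its middle.
- pusher: Bystander: white feed pusher with black knob, 74 x 98 mm, 132 mm high, standing; origin under its middle.
- spoon: Bystander: steel spoon with wooden handle, 220 mm long, lying on the bench.
- tub: Bystander: white jar with green cap, 84 mm across, 100 mm high; origin under its middle.

How it is judged:
By the outcome, as a careful person would: the job done as asked, in the order asked, and still so for the second after the job is handed in, with the robot touching nothing.
It also fails if it takes over 54 s, if anything falls off the work surface, if the arm or the gripper's body presses on something with over 40 N, if the wrist force passes 120 N, or if a joint passes its speed limit or range.

ROBOT

A 6-joint arm with a two-finger parallel gripper is mounted at the origin on the work surface. World frame = base frame: x ahead of the robot, y to its left, z up, the work surface at z = 0. Lengths are in m, angles in degrees, forces in N, time in s.
With the tool pointing down it reaches from about 0.35 to 0.975 m from the base axis. Payload 7.1 kg.
Tool frame: the origin (TCP) lies at the very end of the fingers, on their centre line; the grasp point (between the pads) lies manip.hold_point_z behind it (manip.hold_point_z is the distance from the TCP to the grasp point, in m); y points along the fingers, z is the direction in which the jaws open and shut, and the axes are right-handed (so a half turn about y gives the same grasp; the last joint's range is limited). The gripper opens to 88 mm and grips with 3 to 60 N. Pads are 20 mm wide; open, the fingers measure 115 mm over their backs; the gripper's body (75 mm by 178 mm) begins 61 mm behind the grasp point.
Start: joints at [-74.714, 24.242, 93.386, -0, 62.372, -1.089], TCP at [0.176, -0.6, 0.223] pointing down, gripper open.
Joint ranges: [-172.04, 172.04], [-51.8, 120.97], [4.93, 147.93], [-75.15, 255.16], [6.16, 154.13], [-145.62, 145.62]. Speed limits (degrees/s): [136.94, 136.94, 172.46, 180, 180, 180].

INTERFACE

Orientations are given as [roll, pitch, yaw] about the fixed x, y, z axes, in that order (R = Rz(yaw) Ry(pitch) Rx(roll)).
In Python, from cell import manip gives the robot as it stands.
- The arm moves only by the shell command python3 -m crank 'ROWS' [FORCE]. ROWS is JSON, a list that holds one entry, the list of rows, each a list of 7 numbers: the closure in counts, from 0 (fully open) to 255 (shut), then the shift along the tool's x, y, z in mm, then the turn, a rotation vector about the tool's x, y, z in degrees. In form: [[[jaw, dx, dy, dz, ax, ay, az], ...]]. A call has 1 to 12 rows; each row shifts and turns the commanded pose from where the row before left it, along the tool's axes as they then stand; what a row does not reach is not made up. A row lasts 1/10 s, in which the tool goes at most 50 mm and 8.59 degrees, less where a joint would pass 70% of its speed; a pose out of reach is approached as far as the arm can. A call with a gripper value outside its range is refused whole. The fingers move at their own pace and stop on an object; FORCE is the grip in N (left out, the last holds). Time passes only in rows, so rows that do not move let the fingers close. It gives the time, the measured TCP pose, the force and the opening at its end, in the units of the state.
- manip.read_state(): the state, without advancing time (a new reading comes with each control period).
- manip.read_camera(name): name is "scene" or "top"; returns (picture, depth): 384x512x3 uint8, blue, green, red; 384x512 float32, m along the optical axis (not along the pixel's ray), 0 where there is no reading.
- manip.camera_info(name): a dict with "fx", "fy", "cx", "cy" (pixels), "rvec" (rotation vector, rad) and "tvec" (3), from world to camera coordinates, as OpenCV has them. Camera axes: x right, y down, z forward; pixel columns grow to the right and rows downward; lengths in m; the calibration is good to about 2 mm. A picture is of the moment at which its call begins. camera_info takes no time and is no camera call.
- manip.job_done(): hands the job in, once; it reports no verdict.
The state is a dict: "time_s": time; "joint_positions": joint angles; "qvel": joint speeds; "joint_efforts": joint torques, N m; "position": TCP position; "orientation": TCP orientation; "wrist_force": force on the tool from outside, world axes, zero at the start; "torque": the same for the moment, N m; "finger_gap": finger opening in m.
Only numpy, scipy, OpenCV 4.12 (cv2) and the standard library are available. Lean on these libraries where they do the work, as an engineer would, in place of code of your own. Each camera call takes 0.05 s, during which the arm holds its last target.

## Working session

There is one attempt and no reset: what is moved stays moved. The work goes in short steps, Python scripts to look and compute and a shell command to move; the robot and the scene stay as the last step left them, time stands still between calls to the robot, and variables do not carry over. Pictures are saved under pics/ and viewed, and the job is handed in when it is done.

```bash
ls; mkdir -p pics
python3 - <<'E'
from cell import manip
import cv2,numpy as np
print(manip.read_state(), manip.hold_point_z)
for n in("scene","top"):
    p,d=manip.read_camera(n); cv2.imwrite(f"pics/{n}0.png",p); np.savez(f"pics/{n}0.npz",p=p,d=d)
    print(n,manip.camera_info(n))
E
```

```text
pics
{'time_s': 0.0, 'joint_positions': array([-7.47142142e+01,  2.42842998e+01,  9.34299118e+01,  1.32357396e-04,
        6.23719192e+01, -1.08816051e+00]), 'qvel': array([-0.06488886, -0.01565911,  0.02762677,  0.00514948,  0.00044048,
       -0.01358416]), 'joint_efforts': array([ 2.57902080e-03, -5.44614029e+01, -2.73664767e+01,  6.45595347e-02,
        2.27769365e-02, -1.33560238e-04]), 'position': array([ 0.17607851, -0.59912177,  0.22191355]), 'orientation': array([-9.00861130e+01,  1.75284719e-03, -1.63626117e+02]), 'wrist_force': array([-0.93658048,  0.11597519, -0.31590745]), 'torque': array([ 0.01655143, -0.01277681, -0.01921065]), 'finger_gap': 0.0879650956180764} 0.0187
scene {'fx': 468.15032796803354, 'fy': 468.15032796803354, 'cx': 253.34362576443095, 'cy': 197.27939403275113, 'rvec': array([ 2.7067154 ,  0.72715664, -0.13262872]), 'tvec': array([-0.46533178, -0.25339129,  1.6378741 ])}
top {'fx': 374.74635332860527, 'fy': 374.74635332860527, 'cx': 258.78781136271635, 'cy': 195.2951422618097, 'rvec': array([ 2.13511295, -2.08052229,  0.2253418 ]), 'tvec': array([-0.08765872,  0.61852935,  1.2143097 ])}
```

View pics/scene0.png

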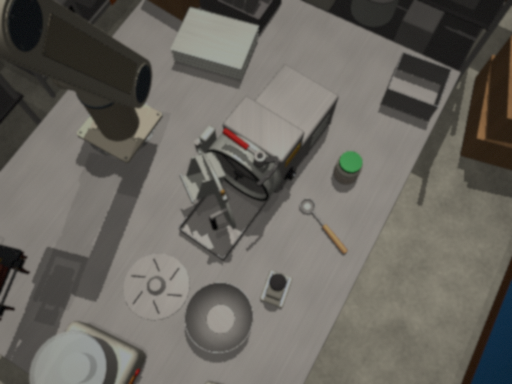

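View pics/top0.png

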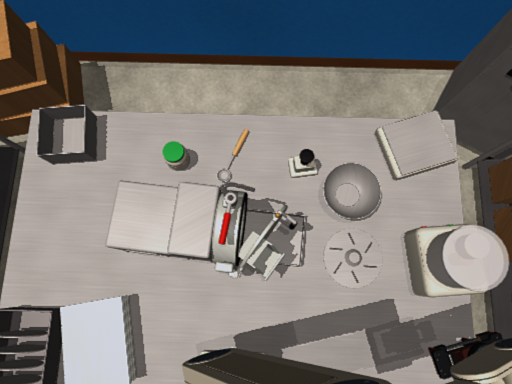

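```bash
cat > h.py <<'E'
import numpy as np,cv2
from cell import manip
def world(n,d,u,v,z=None):
    c=manip.camera_info(n);R=cv2.Rodrigues(c['rvec'])[0];t=c['tvec']
    r=np.stack([(np.asarray(u)-c['cx'])/c['fx'],(np.asarray(v)-c['cy'])/c['fy'],np.ones_like(np.asarray(u,float))],-1)
    return (r*np.asarray(d)[...,None]-t)@R
def pix(n,P):
    c=manip.camera_info(n);K=np.array([[c['fx'],0,c['cx']],[0,c['fy'],c['cy']],[0,0,1]])
    return cv2.projectPoints(np.asarray(P,float).reshape(-1,1,3),c['rvec'],c['tvec'],K,None)[0][:,0]
def cloud(n,d):
    v,u=np.mgrid[0:384,0:512]
    return world(n,d,u,v)
E
python3 - <<'E'
from h import *
for n,(a,b,c,e) in dict(scene=(170,110,350,270),top=(180,170,320,290)).items():
    z=np.load(f"pics/{n}0.npz");p=z['p'];d=z['d']
    cv2.imwrite(f"pics/{n}0z.png",cv2.resize(p[b:e,a:c],None,fx=4.4 if n=='scene' else 5,fy=4.4 if n=='scene' else 5,interpolation=cv2.INTER_CUBIC))
    W=cloud(n,d)
    B,G,R=[p[...,i].astype(int) for i in range(3)]
    m=(R>120)&(G<70)&(B<70)&(d>0)&(abs(W[...,2]-.33)<.04)
    Q=W[m];print(n,m.sum(),Q.mean(0),Q.min(0),Q.max(0))
    # drop outliers; axis direction
    c0=np.median(Q,0);u,s,vt=np.linalg.svd(Q[:,:2]-Q[:,:2].mean(0));print(vt[0],s)
    # rows of heights
    m=(d>0)&(W[...,2]>.255)&(W[...,2]<.28)
    pts=W[m][:,:2].astype(np.float32)
    print('column top',cv2.minAreaRect(pts), m.sum())
    lo=(d>0)&(W[...,2]>.30)&(W[...,2]<.345)
    print(n,'hub etc',np.argwhere(lo).min(0),np.argwhere(lo).max(0))
E
```

```text
scene 113 [0.47366065 0.01710774 0.33405455] [0.43280581 0.00682312 0.32601503] [0.51472942 0.028377   0.33932731]
[ 0.98507935 -0.17210077] [0.24550328 0.03502544]
column top ((0.258105993270874, -0.264801025390625), (0.9394435882568359, 0.6053897738456726), 82.35547637939453) 4842
scene hub etc [60  0] [383 278]
top 171 [0.47297896 0.01646413 0.33267224] [0.4322417  0.00298987 0.3245121 ] [0.5129933  0.0287702  0.33798951]
[-0.98657562  0.16330509] [0.31245827 0.05436121]
column top ((0.3240908682346344, -0.28179264068603516), (0.9505422711372375, 0.4702540636062622), 82.80184173583984) 4900
top hub etc [182 182] [383 501]
```

View pics/scene0z.png

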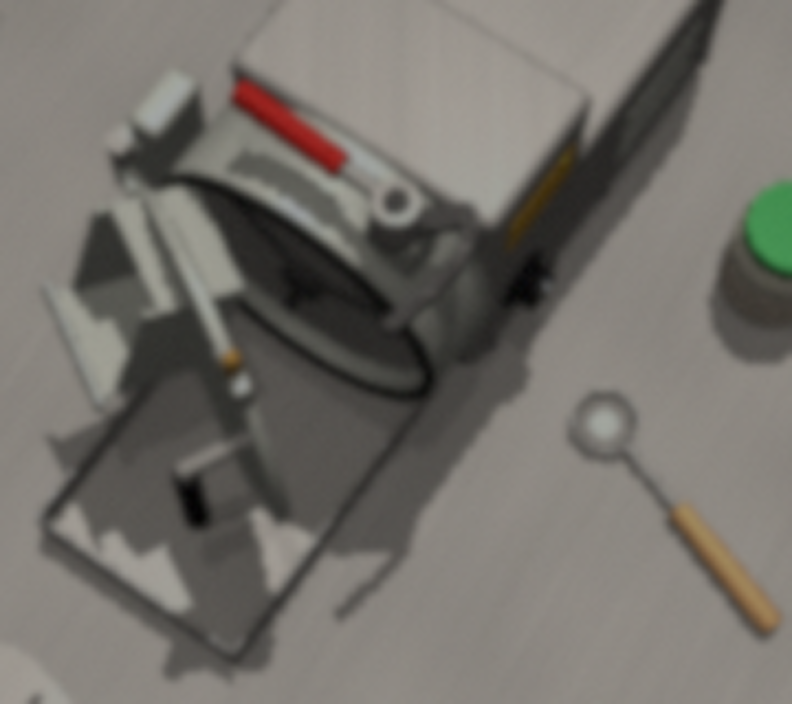

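View pics/top0z.png

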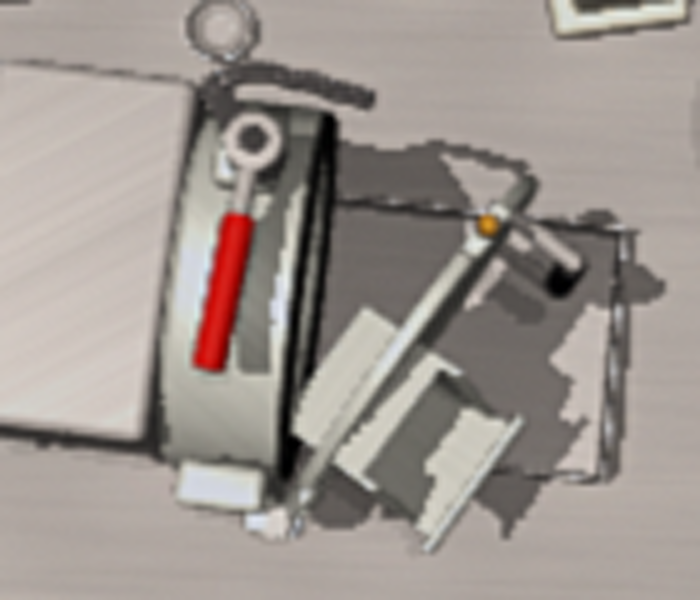

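Run:
```python
from h import *
for n in("scene","top"):
    z=np.load(f"pics/{n}0.npz");p=z['p'];d=z['d'];W=cloud(n,d)
    box=(d>0)&(W[...,0]>.3)&(W[...,0]<.75)&(W[...,1]>-.35)&(W[...,1]<.6)
    z_=W[...,2]
    m=box&(z_>.262)&(z_<.278)&(W[...,1]>.0)
    m=cv2.morphologyEx(m.astype(np.uint8),cv2.MORPH_OPEN,np.ones((5,5)))>0
    r=cv2.minAreaRect(W[m][:,:2].astype(np.float32));print(n,'column',r,cv2.boxPoints(r).round(4).tolist())
    h=cv2.cvtColor(p,cv2.COLOR_BGR2HSV)
    o=box&(h[...,0]>8)&(h[...,0]<28)&(h[...,1]>130)&(z_>.27)
    print('stud',o.sum(),np.argwhere(o).mean(0),W[o].mean(0) if o.any() else 0,W[o].max(0) if o.any() else 0)
    k=box&(p.max(2)<30)&(z_>.19)&(z_<.24)&(W[...,1]<-.1)
    print('grip',k.sum(),W[k].mean(0) if k.any() else 0)
    # lever hub
    k=box&(z_>.30)&(z_<.35)&(W[...,0]>.515)&(W[...,1]>-.05)
    print('hub',k.sum(),W[k].min(0),W[k].max(0),np.median(W[k],0))
    # cover top
    k=box&(z_>.265)&(z_<.31)&(W[...,1]<-.07)
    print('covtop',k.sum(),W[k].min(0),W[k].max(0))
    c,ang=W[k][:,:2].mean(0),0
    u,s,vt=np.linalg.svd(W[k][:,:2]-c);print(c,vt[0],s)
# lines: pixel rays at given height
def ray(n,u,v,h):
    a=world(n,1.0,float(u),float(v));b=world(n,2.0,float(u),float(v))
    return a+(b-a)*(h-a[2])/(b[2]-a[2])
t=lambda u,v,h:ray('top',180+(u+.5)/5-.5,170+(v+.5)/5-.5,h).round(4)
s=lambda u,v,h:ray('scene',170+(u+.5)/4.4-.5,110+(v+.5)/4.4-.5,h).round(4)
print('hub top',t(254,140,.337),s(397,203,.337))
print('stud',t(488,225,.315),s(232,357,.315))
print('grip top',t(572,268,.218),t(560,280,.218),s(187,480,.218))
print('hinge?',t(290,522,.2),s(130,180,.2), t(270,522,.2))
```

```text
scene column ((0.5042411088943481, 0.08704423904418945), (0.16788481175899506, 0.20912523567676544), 84.80337524414062) [[0.39250001311302185, 0.012900000438094139], [0.6007999777793884, -0.006000000052154064], [0.6159999966621399, 0.16120000183582306], [0.4077000021934509, 0.1800999939441681]]
stud 8 [191.75  222.375] [ 0.51859929 -0.12516489  0.31259239] [ 0.52111417 -0.12062873  0.31442255]
grip 17 [ 0.51516779 -0.18332588  0.20720458]
hub 391 [ 0.5159595  -0.04898648  0.30006361] [0.60650021 0.03784326 0.34044479] [0.56971219 0.00383506 0.30951929]
covtop 180 [ 0.43597712 -0.13703306  0.26590353] [ 0.53444281 -0.07019537  0.30998186]
[ 0.4901741  -0.10532899] [ 0.8150886  -0.57933632] [0.46831014 0.04482087]
top column ((0.5019074082374573, 0.08410656452178955), (0.1769995540380478, 0.2085597664117813), 85.0586929321289) [[0.3903999924659729, 0.004900000058114529], [0.5982000231742859, -0.013000000268220901], [0.6133999824523926, 0.16329999268054962], [0.40560001134872437, 0.18129999935626984]]
stud 14 [214.5        277.28571429] [ 0.514899   -0.12411093  0.31360584] [ 0.51934791 -0.12051883  0.31694414]
grip 11 [ 0.5015399  -0.17467294  0.21246467]
hub 323 [ 0.51556209 -0.04771238  0.30061047] [0.60472208 0.03864659 0.33890037] [0.5673858  0.00601377 0.30856727]
covtop 153 [ 0.43420123 -0.13542472  0.26504256] [ 0.52866795 -0.07073425  0.30871071]
[ 0.48191046 -0.10002545] [-0.8128249   0.58250809] [0.38395173 0.04028353]
hub top [0.5535 0.0031 0.337 ] [0.5572 0.0028 0.337 ]
stud [ 0.5144 -0.1238  0.315 ] [ 0.5177 -0.1235  0.315 ]
grip top [ 0.506  -0.1785  0.218 ] [ 0.4987 -0.1714  0.218 ] [ 0.5116 -0.1798  0.218 ]
hinge? [ 0.3549 -0.0163  0.2   ] [ 0.363  -0.0159  0.2   ] [ 0.3546 -0.0047  0.2   ]
```

Run:
```python
from h import *
H=np.array([.356,-.0085]);a=np.radians(-35.5);ex=np.array([np.cos(a),np.sin(a)]);ey=np.array([-ex[1],ex[0]])
for n in("scene","top"):
    z=np.load(f"pics/{n}0.npz");d=z['d'];W=cloud(n,d)
    q=W[...,:2]-H;A=q@ex;B=q@ey;Z=W[...,2]
    m=(d>0)&(A>-.03)&(A<.28)&(B>-.16)&(B<.06)&(Z>.1)
    print(n)
    for lo in np.arange(-.15,.06,.015):
        row=[]
        for al in np.arange(-.03,.28,.02):
            k=m&(B>=lo)&(B<lo+.015)&(A>=al)&(A<al+.02)
            row.append('%4d'%(1000*Z[k].max()) if k.any() else '   .')
        print('%5.0f'%(1000*lo),' '.join(row))
# lever in slicer frame
```

```text
scene
 -150    .    .    .    .    .    .    .    .    .    .    .    .    .    .    .    .
 -135    .    .    .    .    .    .    .    .    .    .    .    .    .    .    .    .
 -120    .    .    .    .    .    .    .    .    .    .    .    .    .    .    .    .
 -105    .    .    .    .    .    .    .    .    .    .    .    .    .    .    .    .
  -90    .    .    .  166  170  169  169  168  169    .    .    .    .    .    .    .
  -75    .    .    .  160  179  161  163  163  176    .    .    .    .    .    .    .
  -60    .    .    .  217  227  158  157  214  222    .    .    .  236  228    .    .
  -45    .    .    .  260  259  154  149  259  257    .    .    .  244  233    .    .
  -30    .    .    .  256  257  257  255  254  250    .    .    .  244    .    .    .
  -15    .  242  240  249  272  283  289  293  294  292  293  318  294  255  208    .
   -0    .  265  265  248  267  282  288  295  297  293  295  314  296  255  218    .
   15    .  270  269  252  255  242  245  246  240    .    .    .    .    .    .    .
   30  268  269  270  257  270  271  241  238    .    .    .  
[... 617 characters left out ...]
 .    .    .
  -60    .    .    .  226  154  159  157  224    .    .    .    .  237    .    .    .
  -45    .    .    .  258  151  151  152  255    .    .    .    .  240    .    .    .
  -30    .    .    .  255  253  255  255  255    .    .    .    .  239    .    .    .
  -15    .  241  228  256  270  283  290  294  294  291  293  316  292  245  203    .
   -0  238  265  262  249  271  282  288  292  295  292  293  315  290  247  212    .
   15  265  269  265  249  249  243  246  242    .    .    .    .    .    .    .    .
   30  267  269  261  257  275  271  236  236    .    .    .    .    .    .    .    .
   45  266  269  248  265  275  281  283    .    .    .    .    .    .    .    .    .
```

```bash
python3 -m crank '[[[255,0,-20,0,0,6.5,0],[255,0,-20,0,0,6.5,0],[255,0,-20,0,0,6.5,0],[255,0,-20,0,0,6.5,0],[255,0,0,0,0,0,0]]]' 20
cat >> h.py <<'E'
from scipy.spatial.transform import Rotation as Ro
def delta(target):
    s=manip.read_state();R=Ro.from_euler('xyz',s['orientation'],degrees=True).as_matrix()
    print('t',s['time_s'],'pos',s['position'].round(4),'rpy',s['orientation'].round(1),'q',s['joint_positions'].round(1),'F',s['wrist_force'].round(1),'gap',round(s['finger_gap'],4))
    print('toolx',R[:,0].round(3),'z',R[:,2].round(3)); print('tool delta mm',(1000*R.T@(np.array(target)-s['position'])).round(1))
E
python3 -c "
from h import *
delta([.466,-.161,.305])"
```

```text
time_s: 0.6
position: [0.1766, -0.6009, 0.3052]
orientation: [-89.8, 0.1, 170.3]
wrist_force: [-0.7, -0.5, 1.0]
finger_gap: 0.051
t 0.6 pos [ 0.1766 -0.6009  0.3052] rpy [-8.980e+01  1.000e-01  1.703e+02] q [-74.7  19.7  88.9   0.   71.2  25. ] F [-0.7 -0.5  1. ] gap 0.051
toolx [-0.986  0.168 -0.002] z [-0.168 -0.986  0.004]
tool delta mm [-211.3   -1.4 -482.3]
```

```bash
python3 -m crank '[[[255,-17.5,0,-40,0,0,0],[255,-17.5,0,-40,0,0,0],[255,-17.5,0,-40,0,0,0],[255,-17.5,0,-40,0,0,0],[255,-17.5,0,-40,0,0,0],[255,-17.5,0,-40,0,0,0],[255,-17.5,0,-40,0,0,0],[255,-17.5,0,-40,0,0,0],[255,-17.5,0,-40,0,0,0],[255,-17.5,0,-40,0,0,0],[255,-17.5,0,-40,0,0,0],[255,-17.5,0,-40,0,0,0]]]'
python3 - <<'E'
from h import *
delta([.466,-.161,.262])
for n,(a,b,c,e) in dict(scene=(170,110,350,270),top=(180,170,320,290)).items():
    p,d=manip.read_camera(n);np.savez(f"pics/{n}1.npz",p=p,d=d)
    cv2.imwrite(f"pics/{n}1.png",cv2.resize(p[b:e,a:c],None,fx=4,fy=4,interpolation=cv2.INTER_CUBIC))
print(pix('top',[.466,-.161,.305]),pix('scene',[.466,-.161,.305]))
E
```

```text
time_s: 1.8
position: [0.4636, -0.1596, 0.3015]
orientation: [-90.0, -0.1, 170.6]
wrist_force: [0.2, -1.4, -0.1]
finger_gap: 0.0005
t 1.8 pos [ 0.4636 -0.1596  0.3015] rpy [-9.000e+01 -1.000e-01  1.706e+02] q [-20.4   7.5 105.3  -0.   67.3  79. ] F [ 0.2 -1.4 -0.1] gap 0.0005
toolx [-0.987  0.164  0.001] z [-0.164 -0.987 -0.   ]
tool delta mm [-2.6 39.4  1. ]
[[290.47460707 233.20502114]] [[198.22736595 194.45651184]]
```

View pics/scene1.png

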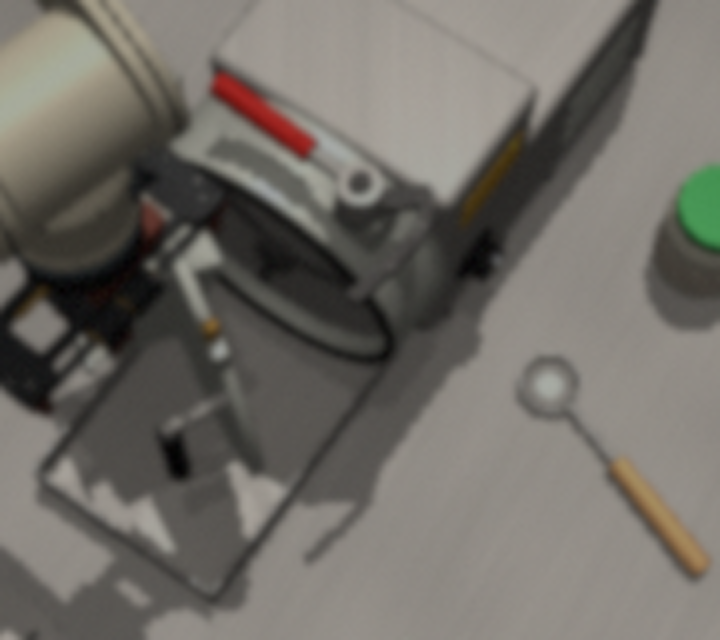

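View pics/top1.png

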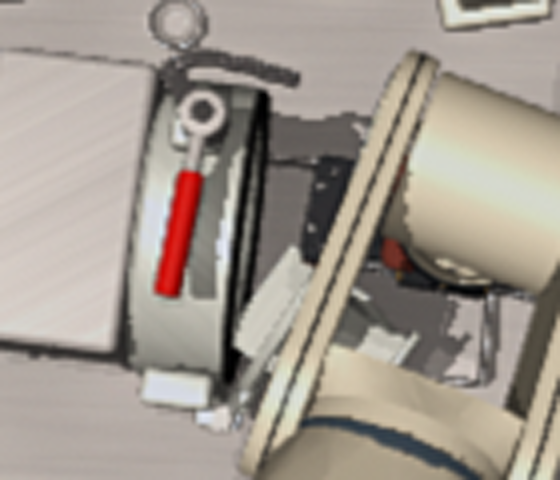

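```bash
python3 -m crank '[[[255,0,13,0,0,0,0],[255,0,13,0,0,0,0],[255,0,13,0,0,0,0],[255,-5,0,-9.5,0,0,0],[255,-5,0,-9.5,0,0,0],[255,-5,0,-9.5,0,0,0],[255,-5,0,-9.5,0,0,0],[255,-4.4,0,-10,0,0,0],[255,-4.4,0,-10,0,0,0]]]'
python3 - <<'E'
from h import *
delta([.514,-.089,.262])
E
```

```text
time_s: 2.8
position: [0.5025, -0.1083, 0.2641]
orientation: [-90.0, 0.1, 170.4]
wrist_force: [-0.1, -1.0, 0.6]
finger_gap: 0.0001
t 2.8 pos [ 0.5025 -0.1083  0.2641] rpy [-9.000e+01  1.000e-01  1.704e+02] q [-13.5  12.  105.1  -0.   62.9  86.1] F [-0.1 -1.   0.6] gap 0.0001
toolx [-0.986  0.167 -0.001] z [-0.167 -0.986  0.   ]
tool delta mm [ -8.1   2.1 -21. ]
```

```bash
python3 -m crank '[[[255,-4,0,-10,0,0,0],[255,-4,0,-10,0,0,0],[255,-1.7,0,-9,0,0,0],[255,-1.7,0,-9,0,0,0],[255,-1.7,0,-9,0,0,0],[255,0,0,0,0,0,0]]]'
python3 - <<'E'
from h import *
delta([.527,-.053,.262])
for n,(a,b,c,e) in dict(scene=(170,110,350,270),top=(180,170,320,290)).items():
    p,d=manip.read_camera(n);np.savez(f"pics/{n}2.npz",p=p,d=d)
    cv2.imwrite(f"pics/{n}2.png",cv2.resize(p[b:e,a:c],None,fx=4,fy=4,interpolation=cv2.INTER_CUBIC))
E
```

```text
time_s: 3.4
position: [0.5227, -0.0639, 0.2636]
orientation: [-90.0, -0.0, 170.4]
wrist_force: [-0.1, 0.5, -0.7]
finger_gap: 0.0009
t 3.4 pos [ 0.5227 -0.0639  0.2636] rpy [-90.   -0.  170.4] q [ -8.3  13.2 103.6   0.   63.3  91.3] F [-0.1  0.5 -0.7] gap 0.0009
toolx [-0.986  0.166  0.   ] z [-0.166 -0.986 -0.   ]
tool delta mm [ -2.5   1.6 -11.4]
```

View pics/scene2.png

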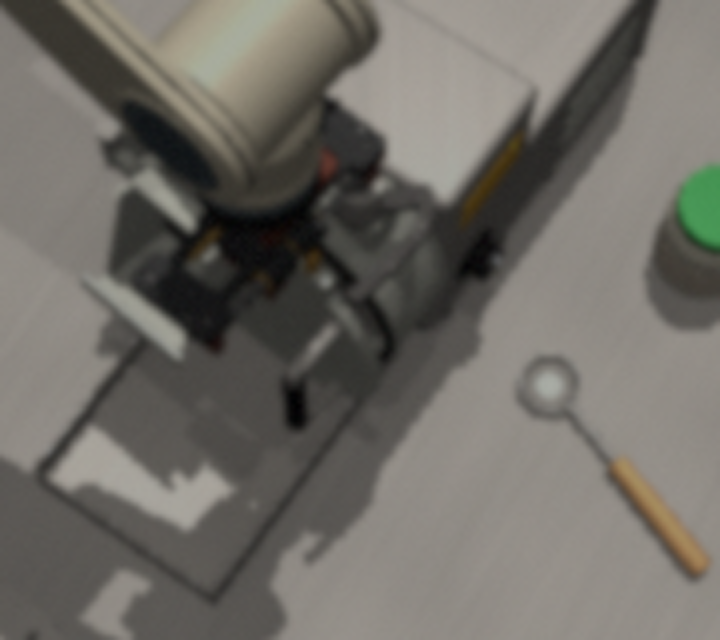

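View pics/top2.png

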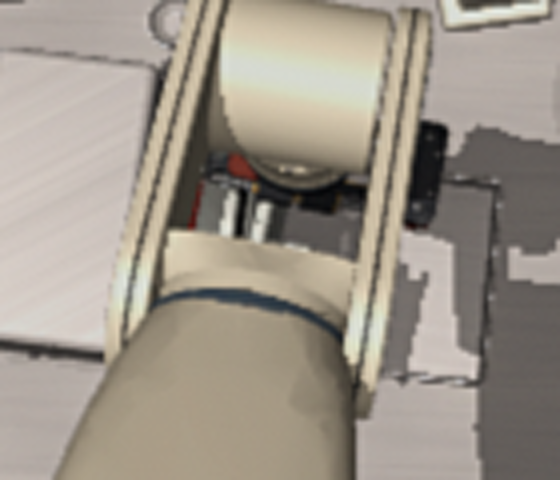

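```bash
python3 -m crank '[[[255,0,-7,0,0,0,0],[255,-1,0,-4,0,0,0],[255,-1,0,-4,0,0,0],[255,0,0,-2,0,0,0],[255,0,0,0,0,0,0]]]'
python3 - <<'E'
from h import *
delta([.527,-.053,.27])
E
```

```text
time_s: 4.0
position: [0.5261, -0.0552, 0.2706]
orientation: [-90.0, -0.0, 170.4]
wrist_force: [-0.7, 0.9, -0.6]
finger_gap: 0.0006
t 4.0 pos [ 0.5261 -0.0552  0.2706] rpy [-90.   -0.  170.4] q [ -7.3  12.9 102.9   0.   64.2  92.3] F [-0.7  0.9 -0.6] gap 0.0006
toolx [-0.986  0.167  0.   ] z [-0.167 -0.986 -0.   ]
tool delta mm [-0.6  0.6 -2.3]
```

```bash
python3 -m crank '[[[255,0,0,-2,0,0,0],[255,0,0,-2,0,0,0],[255,0,0,-2,0,0,0],[255,0,0,0,0,0,0]]]'
python3 - <<'E'
from h import *
delta([.527,-.053,.27])
n='scene';a,b,c,e=210,140,290,200
p,d=manip.read_camera(n);np.savez(f"pics/{n}3.npz",p=p,d=d)
cv2.imwrite(f"pics/{n}3.png",cv2.resize(p[b:e,a:c],None,fx=9,fy=9,interpolation=cv2.INTER_CUBIC))
E
```

```text
time_s: 4.4
position: [0.527, -0.0492, 0.2706]
orientation: [-90.0, -0.0, 170.4]
wrist_force: [-0.8, 0.8, -0.5]
finger_gap: 0.0007
t 4.4 pos [ 0.527  -0.0492  0.2706] rpy [-90.   -0.  170.4] q [ -6.6  13.  102.8   0.   64.2  93. ] F [-0.8  0.8 -0.5] gap 0.0007
toolx [-0.986  0.167  0.   ] z [-0.167 -0.986 -0.   ]
tool delta mm [-0.7  0.6  3.8]
```

View pics/scene3.png

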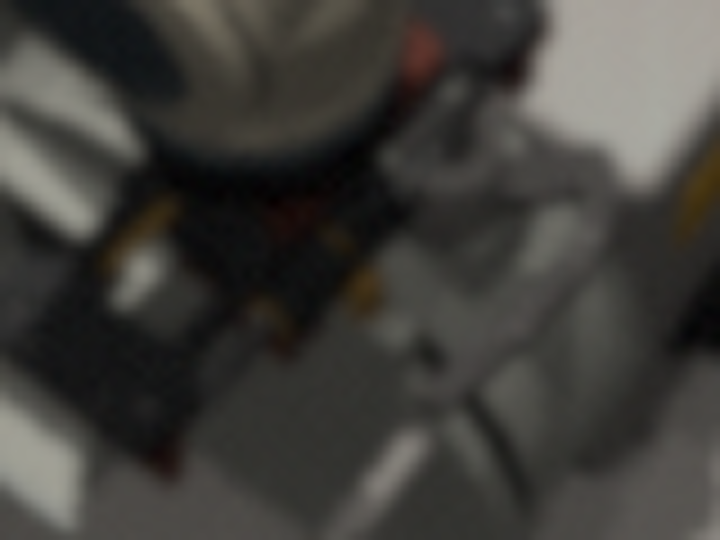

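```bash
python3 -m crank '[[[255,0,0,-2,0,0,0],[255,0,0,-2,0,0,0],[255,0,0,0,0,0,0]]]'
python3 - <<'E'
from h import *
delta([.527,-.053,.27])
a=world('scene',1.0,250.2,172.2);b=world('scene',2.0,250.2,172.2);P=a+(b-a)*(.315-a[2])/(b[2]-a[2]);print(P)
q=P[:2]-[.358,-.0085];print(np.hypot(*q),np.degrees(np.arctan2(q[1],q[0])))
E
```

```text
time_s: 4.75
position: [0.5276, -0.0457, 0.2706]
orientation: [-90.0, -0.0, 170.4]
wrist_force: [-1.5, -2.5, -0.9]
finger_gap: 0.0001
t 4.75 pos [ 0.5276 -0.0457  0.2706] rpy [-90.   -0.  170.4] q [ -6.2  13.  102.8  -0.   64.2  93.4] F [-1.5 -2.5 -0.9] gap 0.0001
toolx [-0.986  0.167  0.   ] z [-0.167 -0.986  0.001]
tool delta mm [-0.7  0.6  7.3]
[ 0.55398828 -0.04219173  0.315     ]
0.1988631171488084 -9.75419934324267
```

```bash
python3 -m crank '[[[255,0,0,-2,0,0,0],[255,0,0,-2,0,0,0],[255,0,0,0,0,0,0],[255,0,0,0,0,0,0]]]'
python3 -m crank '[[[255,0,0,-1.5,0,0,0],[255,0,0,0,0,0,0]]]'
```

```text
time_s: 5.15
position: [0.528, -0.0433, 0.2706]
orientation: [-89.8, -0.0, 170.4]
wrist_force: [-2.9, -9.2, 0.6]
finger_gap: 0.0005
time_s: 5.35
position: [0.5281, -0.0423, 0.2706]
orientation: [-89.8, -0.0, 170.4]
wrist_force: [-2.5, -11.7, -0.0]
finger_gap: 0.0006
```

```bash
python3 -m crank '[[[255,0,0,-2,0,0,0],[255,0,0,-2,0,0,0],[255,0,0,0,0,0,0]]]'
python3 -m crank '[[[255,0,0,10,0,0,0],[255,0,0,20,0,0,0],[255,0,-30,30,0,0,0],[255,0,-40,0,0,0,0],[255,0,-20,40,0,0,0],[255,0,0,50,0,0,0],[255,0,0,50,0,0,0]]]'
python3 - <<'E'
from h import *
delta([.527,-.053,.27])
for n,(a,b,c,e) in dict(scene=(170,110,350,270),top=(180,170,320,290)).items():
    p,d=manip.read_camera(n);np.savez(f"pics/{n}4.npz",p=p,d=d)
    cv2.imwrite(f"pics/{n}4.png",cv2.resize(p[b:e,a:c],None,fx=4,fy=4,interpolation=cv2.INTER_CUBIC))
E
```

```text
time_s: 5.65
position: [0.5283, -0.0406, 0.2707]
orientation: [-89.5, -0.0, 170.4]
wrist_force: [-3.5, -23.0, 2.3]
finger_gap: 0.0006
time_s: 6.35
position: [0.4961, -0.2344, 0.362]
orientation: [-90.0, 0.2, 170.5]
wrist_force: [1.2, 0.5, 0.3]
finger_gap: 0.0003
t 6.35 pos [ 0.4961 -0.2344  0.362 ] rpy [-90.    0.2 170.5] q [-26.6   9.9  94.4   0.1  75.5  73. ] F [1.2 0.5 0.3] gap 0.0003
toolx [-0.986  0.166 -0.003] z [-0.166 -0.986 -0.   ]
tool delta mm [-1.00e-01  9.21e+01 -1.84e+02]
```

View pics/scene4.png

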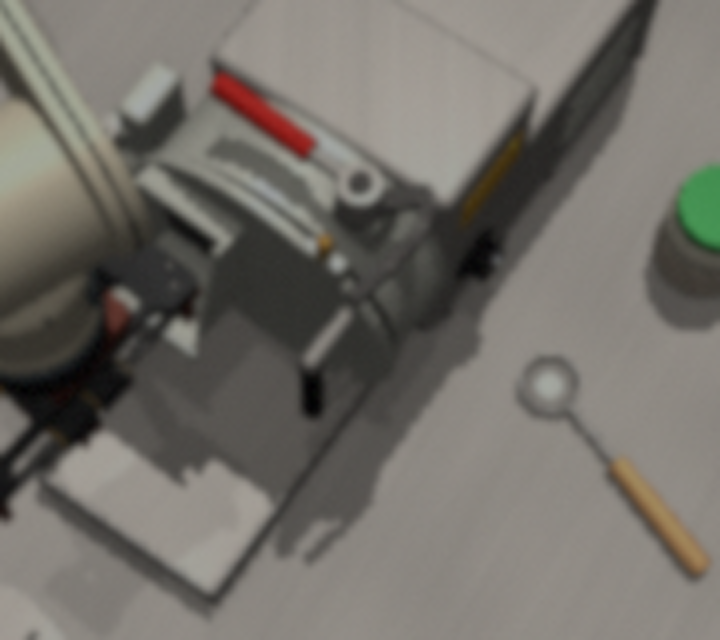

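View pics/top4.png

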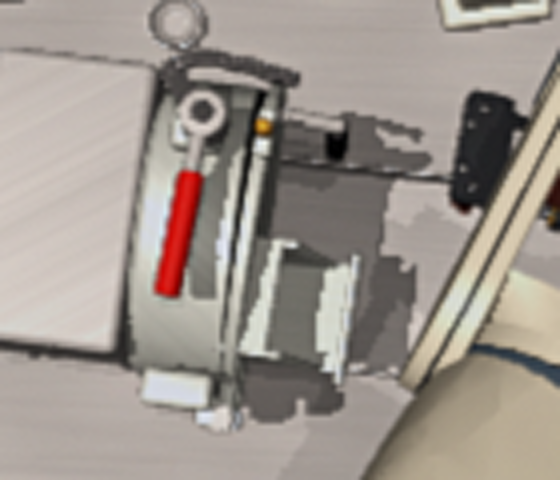

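```bash
python3 -m crank '[[[168,0,0,0,0,-8.5,0],[168,0,0,0,0,-8.5,0],[168,0,0,0,0,-8.5,0],[168,0,0,0,0,-8.5,0],[168,0,0,0,0,-8.5,0],[168,0,0,0,0,-8.5,0],[168,0,0,0,0,-8.5,0],[168,0,0,0,0,-8.5,0],[168,0,0,0,0,-8.5,0],[168,0,0,0,0,-8.5,0],[168,0,0,0,0,-8.5,0],[168,0,0,0,0,-8.5,0]]]'
python3 -m crank '[[[168,0,0,0,0,-8.5,0],[168,0,0,0,0,-8.5,0],[168,0,0,0,0,-8.5,0],[168,0,0,0,0,-8.5,0],[168,0,0,0,0,-8.5,0],[168,0,0,0,0,-8.5,0],[168,0,0,0,0,-8.5,0],[168,0,0,0,0,-8.5,0],[168,0,0,0,0,-8.5,0],[168,0,0,0,0,-1.5,0],[168,0,0,0,0,0,0]]]'
python3 - <<'E'
from h import *
delta([.466,.018,.375])
Q=[]
for n in("scene","top"):
    z=np.load(f"pics/{n}4.npz");p=z['p'];d=z['d'];W=cloud(n,d)
    h=cv2.cvtColor(p,cv2.COLOR_BGR2HSV)
    o=(h[...,0]>8)&(h[...,0]<28)&(h[...,1]>130)&(abs(W[...,2]-.31)<.02)&(W[...,0]>.5)&(d>0)
    P=W[o].mean(0);q=P[:2]-([.358,-.0085] if n=='scene' else [.3535,-.0085]);print(n,'stud',o.sum(),P,np.hypot(*q),np.degrees(np.arctan2(q[1],q[0]))+5.1)
    B,G,R=[p[...,i].astype(int) for i in range(3)]
    m=(R>120)&(G<70)&(B<70)&(d>0)&(abs(W[...,2]-.33)<.03)&(W[...,0]>.4)&(W[...,1]>-.03)
    c=W[m].mean(0);vt=np.linalg.svd(W[m][:,:2]-c[:2])[2][0];print('red',c,np.degrees(np.arctan(vt[1]/vt[0])))
E
```

```text
time_s: 7.65
position: [0.4962, -0.2323, 0.3606]
orientation: [-90.0, 0.1, -87.2]
wrist_force: [-0.4, 0.3, 0.2]
finger_gap: 0.0299
time_s: 8.75
position: [0.496, -0.2328, 0.3606]
orientation: [-90.0, -0.0, -9.8]
wrist_force: [0.3, -0.5, 0.2]
finger_gap: 0.03
t 8.75 pos [ 0.496  -0.2328  0.3606] rpy [-90.   -0.   -9.8] q [ -26.4   10.    94.5    0.    75.5 -106.7] F [ 0.3 -0.5  0.2] gap 0.03
toolx [ 0.986 -0.169  0.   ] z [0.169 0.986 0.001]
tool delta mm [-72.1 -14.3 242. ]
scene stud 5 [ 0.55313106 -0.03860611  0.31610079] 0.19743988958337208 -3.670812634576448
red [0.47408907 0.01674651 0.33464829] -10.603327217032138
top stud 16 [ 0.54889832 -0.03593768  0.31110963] 0.19731530851558202 -2.8931675039945643
red [0.47285086 0.01646495 0.33246915] -9.214598234298638
```

```bash
python3 -m crank '[[[139,-12,-2.5,40,0,0,0],[139,-12,-2.5,40,0,0,0],[139,-12,-2.5,40,0,0,0],[139,-12,-2.5,40,0,0,0],[139,-12,-2.5,40,0,0,0],[139,-12,-2,42,0,0,0],[139,0,0,0,0,0,0]]]'
python3 - <<'E'
from h import *
delta([.466,.018,.306])
n='scene';a,b,c,e=190,90,310,180
p,d=manip.read_camera(n)
cv2.imwrite(f"pics/{n}5.png",cv2.resize(p[b:e,a:c],None,fx=6,fy=6,interpolation=cv2.INTER_CUBIC))
E
```

```text
time_s: 9.45
position: [0.4647, 0.0214, 0.3757]
orientation: [-89.9, -0.0, -9.5]
wrist_force: [0.5, -0.7, 0.3]
finger_gap: 0.0402
t 9.45 pos [0.4647 0.0214 0.3757] rpy [-89.9  -0.   -9.5] q [ 1.100e+00  1.200e+00  1.025e+02  1.000e-01  7.630e+01 -7.940e+01] F [ 0.5 -0.7  0.3] gap 0.0402
toolx [ 0.986 -0.166  0.   ] z [0.166 0.986 0.002]
tool delta mm [ 1.8 69.7 -3.3]
```

View pics/scene5.png

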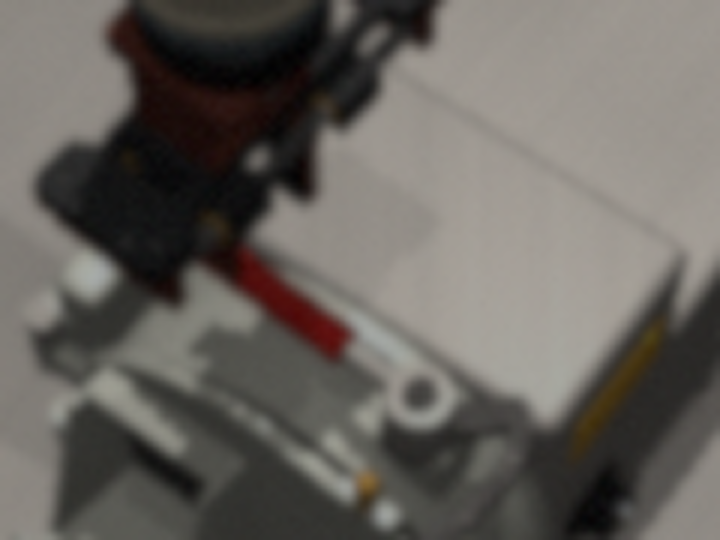

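```bash
python3 -m crank '[[[139,2,10,-3.5,0,0,0],[139,0,15,0,0,0,0],[139,0,10,0,0,0,0],[139,0,10,0,0,0,0]]]'
python3 -m crank '[[[139,0,12,0,0,0,0],[139,0,12,0,0,0,0],[165,0,0,0,0,0,0],[165,0,0,0,0,0,0]]]'
```

```text
time_s: 9.9
position: [0.4666, 0.0123, 0.3289]
orientation: [-90.0, 0.1, -9.8]
wrist_force: [-0.3, -1.0, 0.1]
finger_gap: 0.04
time_s: 10.3
position: [0.4667, 0.0134, 0.306]
orientation: [-90.0, 0.0, -9.6]
wrist_force: [-0.1, -0.3, 0.0]
finger_gap: 0.0318
```

```bash
python3 -m crank '[[[165,0,0,10,0,0,0],[165,1.6,0,11.7,0,7.5,0],[165,1.6,0,11.7,0,7.5,0],[165,1.6,0,11.7,0,7.5,0],[165,1.6,0,11.7,0,7.5,0],[165,0,0,0,0,0,0]]]'
python3 - <<'E'
from h import *
s=manip.read_state();C=np.array([.555,.003])
delta([.5,0,.306]);q=s['position'][:2]-C;print(np.hypot(*q),np.degrees(np.arctan2(q[1],-q[0])))
n='scene';a,b,c,e=190,90,310,180
p,d=manip.read_camera(n)
cv2.imwrite(f"pics/{n}6.png",cv2.resize(p[b:e,a:c],None,fx=6,fy=6,interpolation=cv2.INTER_CUBIC))
E
```

```text
time_s: 10.9
position: [0.4916, 0.0657, 0.3067]
orientation: [-89.9, -0.0, -39.6]
wrist_force: [0.0, -0.7, 0.1]
finger_gap: 0.031
t 10.9 pos [0.4916 0.0657 0.3067] rpy [-89.9  -0.  -39.6] q [  6.2   7.7 104.4   0.   67.8 -44.2] F [ 0.  -0.7  0.1] gap 0.031
toolx [ 0.77  -0.638  0.001] z [0.638 0.77  0.001]
tool delta mm [ 48.4   0.7 -45.2]
0.08917914407241304 44.65087657299536
```

View pics/scene6.png

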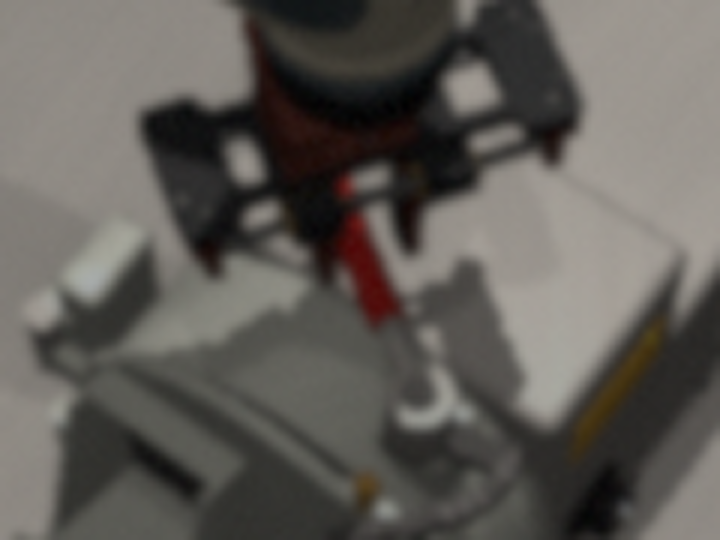

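```bash
python3 -m crank '[[[165,1.6,0,11.7,0,7.5,0],[165,1.6,0,11.7,0,7.5,0],[165,1.6,0,11.7,0,7.5,0]]]'
python3 -m crank '[[[165,1.6,0,11.7,0,7.5,0],[165,1.6,0,11.7,0,7.5,0],[165,1.6,0,11.7,0,7.5,0],[165,0,0,0,0,0,0]]]'
python3 - <<'E'
from h import *
s=manip.read_state();C=np.array([.555,.003])
delta([.5,0,.306]);q=s['position'][:2]-C;print(np.hypot(*q),np.degrees(np.arctan2(q[1],-q[0])))
n='scene';a,b,c,e=190,90,310,180
p,d=manip.read_camera(n)
cv2.imwrite(f"pics/{n}7.png",cv2.resize(p[b:e,a:c],None,fx=6,fy=6,interpolation=cv2.INTER_CUBIC))
E
```

```text
time_s: 11.25
position: [0.5189, 0.0847, 0.3063]
orientation: [-90.1, 0.0, -62.2]
wrist_force: [-3.0, -1.1, 1.7]
finger_gap: 0.031
time_s: 11.65
position: [0.5545, 0.0923, 0.3064]
orientation: [-90.0, 0.0, -84.5]
wrist_force: [-0.2, 0.6, 0.2]
finger_gap: 0.0309
t 11.65 pos [0.5545 0.0923 0.3064] rpy [-90.    0.  -84.5] q [ 8.2 13.9 96.7  0.  69.4  2.8] F [-0.2  0.6  0.2] gap 0.0309
toolx [ 0.095 -0.995 -0.   ] z [0.995 0.095 0.001]
tool delta mm [ 86.7   0.4 -63.1]
0.08932344892846861 89.7078293249829
```

View pics/scene7.png

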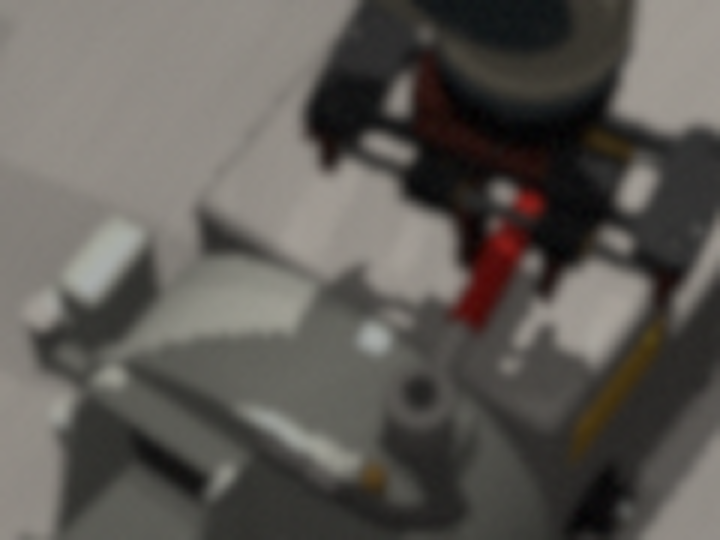

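```bash
python3 -m crank '[[[165,0.8,0,7.8,0,5,0],[165,0.8,0,7.8,0,5,0],[165,0,0,0,0,0,0]]]'
python3 -m crank '[[[165,0,0,2,0,0,0],[165,0,0,0,0,0,0]]]'
python3 -m crank '[[[165,0,0,2,0,0,0],[165,0,0,0,0,0,0]]]'
```

```text
time_s: 12.0
position: [0.5698, 0.0911, 0.3064]
orientation: [-90.0, -0.0, -94.5]
wrist_force: [-0.0, -0.4, 0.9]
finger_gap: 0.0308
time_s: 12.2
position: [0.5701, 0.0911, 0.3062]
orientation: [-90.2, -0.0, -94.4]
wrist_force: [-6.6, -0.5, 3.6]
finger_gap: 0.0307
time_s: 12.4
position: [0.5703, 0.0911, 0.3061]
orientation: [-90.4, -0.0, -94.4]
wrist_force: [-13.6, 1.1, 7.8]
finger_gap: 0.0315
```

```bash
python3 -m crank '[[[165,0,0,2,0,0,0],[165,0,0,0,0,0,0]]]'
python3 -m crank '[[[130,0,0,-9,0,0,0],[130,0,0,0,0,0,0],[130,0,0,0,0,0,0]]]'
python3 -m crank '[[[130,0,-15,0,0,0,0],[130,0,-20,0,0,0,0],[130,0,-25,0,0,0,0],[130,0,-25,0,0,0,0],[130,0,-30,-30,0,0,0],[130,0,-10,-45,0,0,0],[130,0,0,-45,0,0,0],[130,0,0,-45,0,0,0],[130,0,0,-45,0,0,0],[130,0,0,0,0,0,0]]]'
python3 - <<'E'
from h import *
delta([.5,0,.306])
for n,(a,b,c,e) in dict(scene=(170,110,350,270),top=(180,170,320,290)).items():
    p,d=manip.read_camera(n);np.savez(f"pics/{n}8.npz",p=p,d=d)
    cv2.imwrite(f"pics/{n}8.png",cv2.resize(p[b:e,a:c],None,fx=4,fy=4,interpolation=cv2.INTER_CUBIC))
    cv2.imwrite(f"pics/{n}8f.png",p)
    W=cloud(n,d);h=cv2.cvtColor(p,cv2.COLOR_BGR2HSV)
    o=(h[...,0]>8)&(h[...,0]<28)&(h[...,1]>130)&(abs(W[...,2]-.31)<.02)&(W[...,0]>.5)&(W[...,1]<0)&(d>0)
    P=W[o].mean(0);q=P[:2]-([.358,-.0085] if n=='scene' else [.3535,-.0085]);print(n,'stud',o.sum(),P,np.degrees(np.arctan2(q[1],q[0]))+5.1)
    B,G,R=[p[...,i].astype(int) for i in range(3)]
    m=(R>120)&(G<70)&(B<70)&(d>0)&(abs(W[...,2]-.33)<.02)&(W[...,0]>.5)&(W[...,1]>-.03)&(W[...,1]<.2)
    c=W[m].mean(0);vt=np.linalg.svd(W[m][:,:2]-c[:2])[2][0];print('red',m.sum(),c,np.degrees(np.arctan2(vt[1],vt[0])))
E
```

```text
time_s: 12.6
position: [0.5704, 0.0911, 0.306]
orientation: [-90.6, -0.0, -94.4]
wrist_force: [-20.0, 1.4, 11.7]
finger_gap: 0.0315
time_s: 12.9
position: [0.567, 0.0917, 0.3065]
orientation: [-89.9, 0.0, -94.5]
wrist_force: [0.4, -0.1, 0.3]
finger_gap: 0.0426
time_s: 13.9
position: [0.354, 0.1086, 0.4318]
orientation: [-89.9, 0.1, -94.5]
wrist_force: [-0.2, -0.1, -0.2]
finger_gap: 0.0429
t 13.9 pos [0.354  0.1086 0.4318] rpy [-89.9   0.1 -94.5] q [ 15.2 -10.8 106.4   0.   84.3  19.7] F [-0.2 -0.1 -0.2] gap 0.0429
toolx [-0.078 -0.997 -0.001] z [ 0.997 -0.078  0.002]
tool delta mm [ 96.9 125.9 153.9]
scene stud 6 [ 0.55441295 -0.03259183  0.31636486] -1.8929177473716905
red 109 [0.56334851 0.08761374 0.33433841] -96.3129642785702
top stud 14 [ 0.55026438 -0.03110875  0.31152225] -1.4546926826081812
red 190 [0.5611443  0.08494399 0.33218766] -95.701613021139
```

View pics/scene8.png

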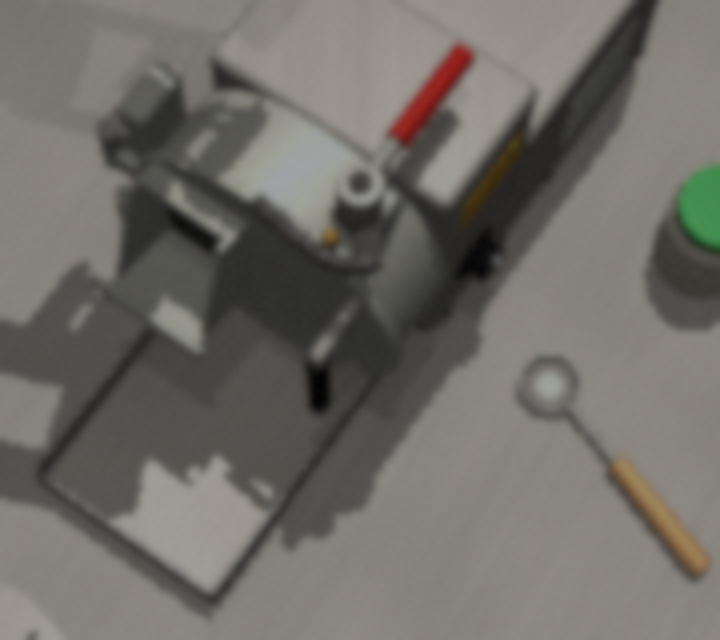

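View pics/top8f.png

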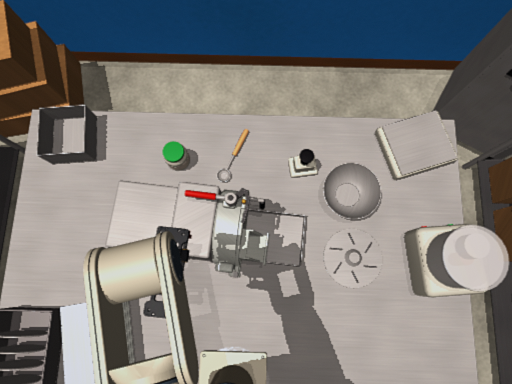

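```bash
python3 -c "
from cell import manip
print(manip.job_done())"
```

```text
the job is handed in; nothing more can be done
None
```

The cover is shut on its seal and the cam lever is turned up to its stop. I let go and handed the job in at about 14 s of the 54 s allowed.

- **Cover:** I pushed the outer face with closed fingers until the seal pushed back with about 23 N. When I backed off, it settled about 0.05 rad open, inside the 0.08 the cam needs.
- **Lever:** I turned the handle between loosely set fingers. At the end it stopped dead: up to 20 N moved it only about 0.3 mm. I then freed the fingers and lifted the gripper clear; wrist force was about 0 and nothing was touching.

**Last checks**
- **Lever angle:** the handle points 83.7 to 84.3° in world axes, and the slicer's +y is at about 84.9°. That matches the stop to within about a degree.
- **Cover drawn in:** the stud moved a further 5 to 6 mm inward (about 0.03 rad), so the cam caught it. The absolute cover angle came out at about 0.025 to 0.033 rad, above the expected 0.002 to 0.008. I put the difference down to small errors in my hinge and slicer-angle estimates, but did not confirm it.
- **Bystanders:** in the last overhead picture they look unmoved; I did not measure them.
- **Camera agreement:** the two cameras disagreed by about 4 mm in x throughout, roughly what the stated calibration allows.

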